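Unstack a stripped reel and its rod guides

ROBOT

A 6-joint arm with a two-finger parallel gripper is mounted at the origin on the work surface. World frame = base frame: x ahead of the robot, y to its left, z up, the work surface at z = 0. Lengths are in m, angles in rad, forces in N, time in s.
With the tool pointing down it reaches from about 0.375 to 0.9 m from the base axis. Payload 3.1 kg.
Tool frame: the origin (TCP) lies on the centre line of the jaws, within the pads' length; the fingertips stand 22 mm ahead of it and the grasp point (between the pads) lies 3 mm ahead of it; z points along the fingers, y is the line along which they close (so a half turn about z gives the same grasp; the last joint's range is limited). The gripper opens to 85 mm and grips with 20 to 120 N. Pads are 22 mm wide; open, the fingers measure 114 mm over their backs; the gripper's body (76 mm by 85 mm) begins 54 mm behind the grasp point. The pads swing forward as they close: fully open they stand 13 mm farther back than shut.
Start: joints at [0.995, 0.527, 1.433, -0, 1.181, -0.178], TCP at [0.242, 0.576, 0.253] pointing down, gripper open.
Joint ranges: [-3.08, 3.08], [-0.75, 2.2], [0.22, 2.44], [-1.43, 4.57], [0, 2.65], [-2.85, 2.85]. Speed limits (rad/s): [2.79, 2.79, 3.14, 3.14, 3.14, 3.14].

INTERFACE

Orientations are given as a unit quaternion [w, x, y, z].
In Python, from station import bot gives the robot as it stands. Calls block until the motion is done:
- bot.move_pose(position, orientation): joint-space move of the TCP to a pose.
- bot.movel(position, feed=0.15, attitude=None, contact_N=None): straight line of the TCP; attitude=None keeps the orientation; feed is the mean speed in m/s. With contact_N (N) it stops when the force on the tool has changed by that much, and returns True; else False.
- bot.movej(angles): joint-space move.
- bot.command_gripper(opening): opening from 0.0 (shut) to 1.0 (fully open); the grip force is fixed at half the most; returns when the fingers have stopped.
- bot.wait(seconds).
- bot.ik(position, orientation): joint angles nearest the present ones, or None.
- bot.get_obs(): the state.
- bot.snapshot(name): name is "scene" or "side" or "wrist"; returns a dict with "frame" (420x560x3 uint8, red, green, blue), "vertical_fov" (degrees; the focal length in pixels is half the picture's height over the tangent of half this angle, whatever the lens; pixels are square), "cx", "cy" (the principal point, pixels), "origin" and "attitude" of the camera in the world. Camera axes: x right, y down, z forward; pixel columns grow to the right and rows downward; lengths in m; the calibration is good to about 2 mm. The wrist camera is an equidistant fisheye: a pixel r from the principal point sees the ray r / f radians off the axis. A picture is of the moment at which its call begins. There is no depth.
A pose or a line that the arm cannot do raises bot.PlanningError and nothing moves.
- bot.finish_job(): hands the job in; it is judged then, once.
The state is a dict: "clock": time; "q": joint angles; "qvel": joint speeds; "joint_efforts": joint torques, N m; "tcp_pos": TCP position; "tool_rot": TCP orientation; "force": force on the tool from outside, world axes, zero at the start; "moment": the same for the moment, N m; "width": opening from 0.0 (shut) to 1.0 (fully open); "gripper_force": force on a finger pad.
Only numpy, scipy, OpenCV 4.12 (cv2) and the standard library are available. Lean on these libraries where they do the work, as an engineer would, in place of code of your own. Each camera call takes 0.05 s, during which the arm holds its last target. There are 200 camera calls.

TASK

Take apart the stack of reel and rod parts, one piece at a time from the top: stand the walnut cap upright in the middle of the round cork disc, lay the small white ring flat over the thin peg and the big white ring flat over the thick peg, and last stand the brass spool in the middle of the plywood square. Set each piece down gently, the same way up as it was, let go of it, and do not shift the spoon lure or the lead sinker lying among them.

Things in the scene. Friction and masses are not known exactly. Their poses are not given: they have to be found in the camera images.
- cap: walnut rod-end cap with a thin brass band, top piece of the stack: round, 30 mm diameter, 30 mm high, straight-sided for its lower 18 mm, domed above. Origin: centre of its underside; z up along its axis. About 20 g
- small_guide: small white ceramic rod guide ring, lying flat under the cap: 40 mm outside, 20 mm hole, 12 mm high. Origin: centre of its underside; z along its axis, up. About 40 g
- big_guide: big white ceramic rod guide ring, lying flat under the small one: 52 mm outside, 30 mm hole, 14 mm high. Origin: centre of its underside; z along its axis, up. About 70 g
- spool: brass reel spool (hollow-cored) standing on the shelf at the foot of the stack: two flat round flanges 64 mm in diameter (6 mm thick, at top and bottom) on a 44 mm core, 30 mm high in all. Origin: centre of its underside; z up along its axis. About 200 to 420 g. Stack from the bottom: spool, big ring, small ring, cap, all on one axis, 86 mm high in all; the stack may stand among the four places in any arrangement
- cork_disc: round flat cork disc, fixed to the shelf, 64 mm diameter, 8 mm thick: the place of the cap. Origin: centre of its underside, at shelf height
- thin_peg: thin upright steel peg, 6 mm diameter, on a round wooden base of 60 mm diameter and 10 mm thickness, fixed to the shelf: the place of the small ring, which lies on the base with the peg through its hole. Peg tip 36 mm above the shelf (26 mm above the base), its last 6 mm tapered. Origin: centre of the underside of the base, at shelf height, on the peg's axis
- thick_peg: thick upright steel peg, 14 mm diameter, on a round wooden base of 76 mm diameter and 10 mm thickness, fixed to the shelf: the place of the big ring, which lies on the base with the peg through its hole. Peg tip 36 mm above the shelf (26 mm above the base), its last 6 mm tapered. Origin: centre of the underside of the base, at shelf height, on the peg's axis
- ply_square: flat plywood square, fixed to the shelf, 90 by 90 mm, 8 mm thick: the place of the spool. Origin: centre of its underside, at shelf height; x and y along its edges
- lure: loose chrome spoon lure lying flat, 62 mm long, 18 mm wide, 4 mm thick, not to be shifted. Origin: middle of its underside; x along its length
- sinker: loose grey lead sinker, a cone-topped button 24 mm diameter and 22 mm high, not to be shifted. Origin: centre of its underside
Not all that is in view belongs to the job. What is shaped like the small_guide but green or red is not meant.

How it is judged:
By the outcome, as a careful person would: the job done as asked, in the order asked, and still so for the second after the job is handed in, with the robot touching nothing.
It also fails if it takes over 120 s, if anything falls off the work surface, if the arm or the gripper's body presses on something with over 40 N, if the wrist force passes 120 N, or if a joint passes its speed limit or range.

## Working session

There is one attempt and no reset: what is moved stays moved. The work goes in short steps, each a Python script; the robot and the scene stay as the last script left them, time stands still between calls to the robot, and variables do not carry over. Pictures are saved under pics/ and viewed, at most 14 in all, crops included, and the job is handed in when it is done.

```bash
mkdir -p pics; ls; python3 - <<'E'
from station import bot
import cv2
for n in ["scene","side","wrist"]:
    s=bot.snapshot(n); cv2.imwrite(f"pics/a_{n}.png",s["frame"][:,:,::-1])
    print(n,s["vertical_fov"],s["cx"],s["cy"],s["origin"],s["attitude"])
o=bot.get_obs(); print(o)
E
```

```text
pics
scene 46.34799454947269 280.0654453034057 208.09201947806534 [ 1.16173709 -0.27400814  0.65024271] [-0.34427618  0.7724522   0.4875595  -0.21697293]
side 45.0994866761094 278.95897736731376 210.11685270261677 [0.35502678 0.70312546 0.67633094] [ 0.06874363 -0.13315096  0.89149309 -0.42753386]
wrist 65.70646984690485 281.80340849903575 212.73825713383187 [0.17019814 0.60565508 0.37332275] [0.12771326 0.82313163 0.54686766 0.0841392 ]
{'clock': 0.15, 'q': array([ 9.94479943e-01,  5.28279643e-01,  1.43361627e+00, -2.95814990e-05,
        1.18141453e+00, -1.78508372e-01]), 'qvel': array([-0.00110735, -0.00215623, -0.00394783, -0.00089981, -0.00185157,
       -0.00181031]), 'joint_efforts': array([-2.72218895e-04, -4.42746735e+01, -1.78274828e+01, -2.32952789e-04,
        5.63138252e-03,  1.38288561e-05]), 'tcp_pos': array([0.24182009, 0.57575754, 0.25253916]), 'tool_rot': array([-3.03799594e-04,  1.97589476e-01,  9.80284480e-01, -8.03485243e-04]), 'force': array([ 0.03888263, -0.11755741,  0.09997695]), 'moment': array([ 0.00921508,  0.00953355, -0.01348027]), 'gripper_force': 0.0, 'width': 1.0000661869742138}
```

View pics/a_scene.png

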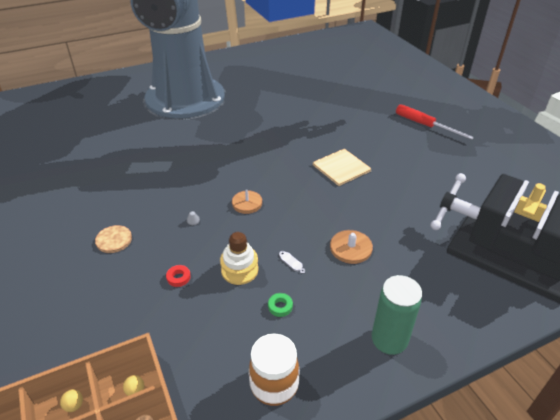

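View pics/a_side.png

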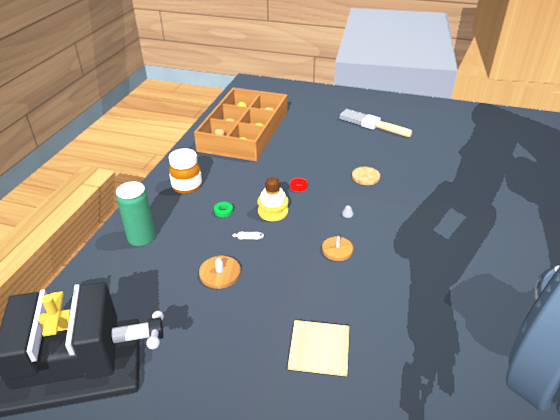

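The scene view shows the stack at (239,258), cork at (113,239), thin peg at (247,202), thick peg at (351,247), ply at (342,167), lure at (292,262) and sinker at (193,217). In the side view the same things are at (273,200), (366,176), (338,248), (220,271), (320,347), (248,236) and (348,211). Next I fit silhouettes of the known shapes to both views.

```bash
cat > loc.py <<'E'
import numpy as np, cv2
from scipy.spatial.transform import Rotation as R
from scipy.optimize import minimize
def cam(s):
    w,x,y,z=s["attitude"]; return R.from_quat([x,y,z,w]).as_matrix(),np.array(s["origin"]),210/np.tan(np.radians(s["vertical_fov"]/2)),s["cx"],s["cy"]
def proj(s,P):
    M,o,f,cx,cy=cam(s); p=(np.asarray(P)-o)@M
    return np.c_[cx+f*p[:,0]/p[:,2],cy+f*p[:,1]/p[:,2]]
def unproj(s,uv,h):
    M,o,f,cx,cy=cam(s); d=M@np.array([(uv[0]-cx)/f,(uv[1]-cy)/f,1]); return (o+d*(h-o[2])/d[2])[:2]
A=np.linspace(0,2*np.pi,48,endpoint=False)
def cyl(r,z0,z1): return np.vstack([np.c_[r*np.cos(A),r*np.sin(A),0*A+z] for z in(z0,z1)])
def box(a,b,h): return np.array([[i*a/2,j*b/2,z] for i in(-1,1) for j in(-1,1) for z in(0,h)])
S=4
def render(s,parts,x,y,t,off):
    c,n=np.cos(t),np.sin(t); m=np.zeros((420*S,560*S),np.uint8)
    for P in parts:
        Q=np.c_[P[:,0]*c-P[:,1]*n+x,P[:,0]*n+P[:,1]*c+y,P[:,2]]
        h=cv2.convexHull(((proj(s,Q)+.5)*S).astype(np.float32)); cv2.fillPoly(m,[np.round(h).astype(np.int32)],255)
    return cv2.resize(m,(560,420),interpolation=cv2.INTER_AREA)/255.
def mask(s,seed,pad):
    f=s["frame"].astype(float); u,v=seed; a=max(0,v-pad);b=max(0,u-pad)
    roi=f[a:v+pad,b:u+pad]; bg=np.median(roi.reshape(-1,3),0)
    fg=(np.abs(roi-bg).max(2)>45).astype(np.uint8)
    n,l=cv2.connectedComponents(fg)
    ys,xs=np.nonzero(l); k=np.argmin((ys-(v-a))**2+(xs-(u-b))**2); L=l[ys[k],xs[k]]
    m=np.zeros(f.shape[:2]); m[a:v+pad,b:u+pad]=(l==L); return m
def fit(views,parts,h,yaw=None,pad=40):
    """views: [(snap,seed)], returns x,y,yaw,IoU"""
    ms=[mask(s,p,pad) for s,p in views]
    p0=np.mean([unproj(s,p,h) for s,p in views],0)
    def cost(v):
        e=0
        for (s,_),m in zip(views,ms):
            r=render(s,parts,v[0]/1e3,v[1]/1e3,v[2] if yaw is not None else 0,0)
            e+=1-np.minimum(r,m).sum()/np.maximum(r,m).sum()
        return e/len(ms)
    best=None
    for y0 in (yaw if yaw is not None else [0]):
        v0=np.r_[p0*1e3,[y0]] if yaw is not None else p0*1e3
        sim=np.vstack([v0]+[v0+d for d in np.diag([6,6,.25][:len(v0)])])
        r=minimize(cost,v0,method="Nelder-Mead",options=dict(initial_simplex=sim,xatol=.05,fatol=1e-4))
        if best is None or r.fun<best.fun: best=r
    return np.round(best.x,2),round(1-best.fun,3)
stack=[cyl(.032,0,.006),cyl(.022,0,.03),cyl(.032,.024,.03),cyl(.026,.03,.044),cyl(.02,.044,.056),cyl(.015,.056,.074),np.vstack([cyl(.012,.074,.081),cyl(.006,.085,.086)])]
E
python3 - <<'E'
from station import bot
from loc import *
a=bot.snapshot("scene");b=bot.snapshot("side")
T=dict(stack=((239,258),(273,205),stack,.03,None),cork=((113,239),(366,176),[cyl(.032,0,.008)],.004,None),
thin=((247,202),(338,248),[cyl(.03,0,.01),cyl(.003,0,.034)],.01,None),thick=((351,247),(220,271),[cyl(.038,0,.01),cyl(.007,0,.034)],.01,None),
ply=((342,167),(320,347),[box(.09,.09,.008)],.004,[0,.4,.8,1.2]),lure=((292,262),(248,236),[box(.062,.018,.004)],.002,[0,.8,1.6,2.4]),
sinker=((193,217),(348,211),[np.vstack([cyl(.012,0,.01),cyl(.003,.021,.022)])],.01,None),red=((178,276),(299,185),[cyl(.02,0,.012)],.006,None),green=((280,305),(223,209),[cyl(.02,0,.012)],.006,None))
for k,(p,q,parts,h,y) in T.items():
    print(k,*fit([(a,p),(b,q)],parts,h,y),fit([(a,p)],parts,h,y),fit([(b,q)],parts,h,y))
E
```

```text
stack [623.19 -95.35] 0.954 (array([623.42, -95.5 ]), np.float64(0.952)) (array([623.04, -94.7 ]), np.float64(0.959))
cork [ 455.07 -278.03] 0.948 (array([ 455.1 , -277.82]), np.float64(0.958)) (array([ 455.14, -279.14]), np.float64(0.947))
thin [466.56 -16.38] 0.924 (array([464.36, -15.39]), np.float64(0.889)) (array([466.54, -16.7 ]), np.float64(0.965))
thick [661.43 107.65] 0.934 (array([659.32, 108.69]), np.float64(0.905)) (array([661.49, 107.62]), np.float64(0.969))
ply [4.4582e+02 2.1559e+02 1.6000e-01] 0.973 (array([4.4619e+02, 2.1569e+02, 1.6000e-01]), np.float64(0.969)) (array([445.81, 215.52,   1.74]), np.float64(0.977))
lure [ 6.4644e+02 -4.8900e+00  2.8000e-01] 0.8 (array([ 6.4628e+02, -5.4300e+00,  2.7000e-01]), np.float64(0.802)) (array([ 6.4688e+02, -4.6500e+00,  2.9000e-01]), np.float64(0.81))
sinker [ 468.73 -130.47] 0.638 (array([ 465.48, -126.8 ]), np.float64(0.454)) (array([ 468.87, -131.46]), np.float64(0.856))
red [ 594.22 -196.23] 0.916 (array([ 594.26, -196.23]), np.float64(0.896)) (array([ 594.49, -197.68]), np.float64(0.95))
green [724.49 -65.22] 0.752 (array([720.15, -63.41]), np.float64(0.614)) (array([724.77, -65.51]), np.float64(0.899))
```

```bash
cat > rob.py <<'E'
import numpy as np
from station import bot
def down(x,y):
    a=(np.arctan2(y,x)+np.pi/2)/2
    return [0,np.cos(a),np.sin(a),0]
def go(x,y,z): bot.move_pose([x,y,z],down(x,y))
def st(*t):
    o=bot.get_obs(); print(*t,"t",round(o["clock"],2),"tcp",np.round(o["tcp_pos"]*1e3,1),"w",round(o["width"]*85,1),"F",np.round(o["force"],1),"g",round(o["gripper_force"],1))
    return o
E
python3 - <<'E'
from rob import *
go(.53,.08,.07); st(np.round(bot.get_obs()["q"],2))
for w in (.75,.56,.44):
    bot.command_gripper(w); st("set",w)
    c=bot.movel([.53,.08,.005],feed=.04,contact_N=4); st("contact",c)
    bot.movel([.53,.08,.05],feed=.25)
st()
E
```

```text
[-0.06  0.7   1.79  0.    0.65 -0.21] t 2.41 tcp [530.1  80.8  70.3] w 85.3 F [-0.6  0.5  0.6] g 0.0
set 0.75 t 2.76 tcp [530.   80.4  70.1] w 63.5 F [ 0.3 -0.2 -0.1] g 0.0
contact True t 3.98 tcp [529.9  80.   16. ] w 63.8 F [-1.4 -0.3  6. ] g 3.0
set 0.56 t 4.58 tcp [529.4  80.   49.2] w 47.4 F [ 0.  -1.1 -0.4] g 0.0
contact True t 5.35 tcp [529.9  80.   19.4] w 47.9 F [-0.9  0.7  6.3] g 3.2
set 0.44 t 5.89 tcp [529.4  80.   49.1] w 37.3 F [-0.9 -0.5  0.6] g 0.0
contact True t 6.64 tcp [529.9  80.   20.9] w 37.6 F [-1.1  0.5  7.3] g 3.5
t 6.91 tcp [530.8  80.   50.6] w 37.3 F [ 0.1 -0.2 -0.7] g 0.0
```

```bash
cat >> rob.py <<'E'
def pick(x,y,z,wopen,over=.05):
    go(x,y,z+over+.03); bot.command_gripper(wopen)
    bot.movel([x,y,z],feed=.12); st("at"); bot.command_gripper(0); st("grip")
    bot.movel([x,y,z+.004],feed=.02); bot.movel([x,y,z+.09],feed=.15); return st("lift")
def place(x,y,z,wopen,hz=.12):
    o=bot.get_obs(); 
    go(x,y,max(hz,z+.05)); bot.movel([x,y,z+.005],feed=.15); bot.wait(.2); st("above")
    c=bot.movel([x,y,z-.003],feed=.015,contact_N=2); st("touch",c)
    bot.command_gripper(wopen); st("open"); bot.movel([x,y,z+.09],feed=.15); st("up")
def snap(n,name):
    import cv2
    s=bot.snapshot(n); cv2.imwrite(f"pics/{name}.png",s["frame"][:,:,::-1]); return s
E
python3 - <<'E'
from rob import *
pick(.6232,-.0953,.0806,.56)
snap("scene","b_scene"); snap("side","b_side"); snap("wrist","b_wrist")
import cv2
h=np.hstack([cv2.imread("pics/b_scene.png")[150:350,130:410],cv2.imread("pics/b_side.png")[100:300,180:460]])
cv2.imwrite("pics/b.png",h)
E
```

```text
at t 8.9 tcp [623.7 -95.4  81.1] w 47.7 F [-0.   0.8 -0.4] g 0.0
grip t 9.22 tcp [624.1 -95.6  82. ] w 27.6 F [-0.2 -0.3  5.8] g 59.5
lift t 10.29 tcp [622.5 -95.1 170. ] w 27.2 F [ 0.2  0.1 -1. ] g 59.1
```

View pics/b.png

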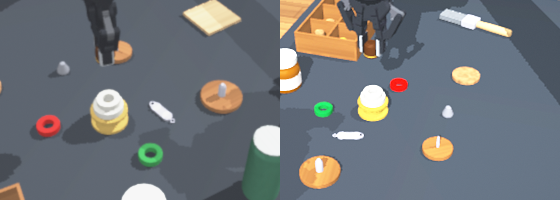

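Left (scene crop): the cap is lifted in the jaws and the rest of the stack stands in place around (108,112). Right (side crop): the cap is held between the fingers and the stack is at (373,105). I'll place the cap now.

```bash
python3 - <<'E'
from rob import *
from loc import *
place(.4551,-.2780,.0328,.56)
go(.5,-.2,.2)
a=snap("scene","c_scene"); b=snap("side","c_side")
print("stack",fit([(a,(239,263)),(b,(273,208))],stack[:5],.03),fit([(a,(239,263))],stack[:5],.03),fit([(b,(273,208))],stack[:5],.03))
import cv2
cv2.imwrite("pics/c.png",np.hstack([cv2.imread("pics/c_scene.png")[150:350,50:330],cv2.imread("pics/c_side.png")[100:300,200:480]]))
E
```

```text
above t 12.33 tcp [ 455.7 -278.4   38.8] w 27.2 F [0.8 0.4 0.6] g 59.1
touch True t 12.71 tcp [ 455.3 -278.2   34. ] w 27.3 F [0.1 0.3 5.1] g 59.5
open t 13.04 tcp [ 454.9 -277.8   33.4] w 47.5 F [ 0.  -0.3 -0.2] g 0.0
up t 13.78 tcp [ 454.7 -277.6  122.4] w 47.6 F [0.6 0.3 0.4] g 0.0
stack (array([623.04, -94.71]), np.float64(0.954)) (array([622.84, -94.82]), np.float64(0.972)) (array([622.81, -94.79]), np.float64(0.937))
```

View pics/c.png

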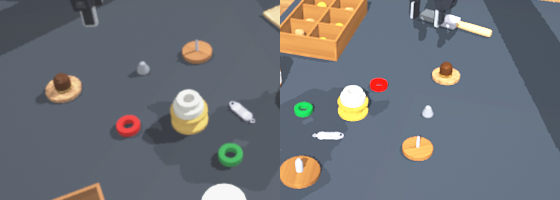

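The cap stands in the middle of the cork, at (64,85) in the left crop and (446,73) in the right. The rest of the stack has not shifted. Next is the small ring.

```bash
python3 - <<'E'
from rob import *
import cv2
pick(.6231,-.0948,.0678,.66)
go(.4665,-.0164,.12); st()
snap("scene","d_scene"); snap("side","d_side")
cv2.imwrite("pics/d.png",cv2.resize(np.hstack([cv2.imread("pics/d_scene.png")[130:290,160:360],cv2.imread("pics/d_side.png")[130:290,230:430]]),None,fx=2,fy=2))
E
```

```text
at t 16.21 tcp [623.6 -95.   68.3] w 56.1 F [ 0.1 -0.4 -0.2] g 0.0
grip t 16.52 tcp [624.  -95.1  69.3] w 36.8 F [-0.2  0.6  6.6] g 60.4
lift t 17.59 tcp [622.4 -94.6 157.2] w 36.6 F [-0.9 -0.3 -0.4] g 60.0
t 18.34 tcp [468.7 -17.2 120. ] w 36.6 F [ 0.6 -0.4 -0.9] g 60.0
```

View pics/d.png

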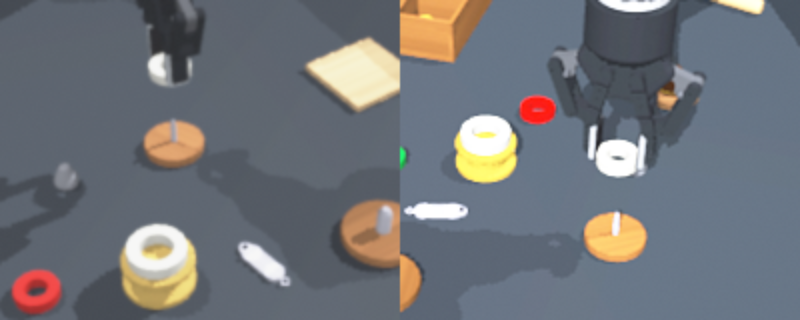

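The small ring is held level at the fingertips, above the thin peg (right crop: ring at (618,158), peg at (616,225)). The big ring is still seated on the spool.

```bash
python3 - <<'E'
from rob import *
from loc import *
import cv2
place(.4665,-.0164,.0340,.66)
go(.5,-.2,.2)
a=snap("scene","e_scene"); b=snap("side","e_side")
print("stack",fit([(a,(239,266)),(b,(273,210))],stack[:4],.03),fit([(a,(239,266))],stack[:4],.03),fit([(b,(273,210))],stack[:4],.03))
cv2.imwrite("pics/e.png",cv2.resize(np.hstack([cv2.imread("pics/e_scene.png")[130:290,160:360],cv2.imread("pics/e_side.png")[130:290,230:430]]),None,fx=2,fy=2))
E
```

```text
above t 19.58 tcp [467.1 -16.6  39.9] w 36.7 F [ 0.8  0.3 -1.2] g 60.0
touch True t 19.96 tcp [466.8 -16.5  35.3] w 36.6 F [0.3 0.2 4.9] g 60.6
open t 20.28 tcp [466.4 -16.4  34.7] w 56.2 F [ 0.5  0.9 -0.5] g 0.0
up t 21.02 tcp [466.1 -16.3 123.7] w 56.1 F [-0.2 -0.3  0.4] g 0.0
stack (array([623.16, -95.04]), np.float64(0.955)) (array([623.23, -95.07]), np.float64(0.969)) (array([623.06, -95.13]), np.float64(0.943))
```

View pics/e.png

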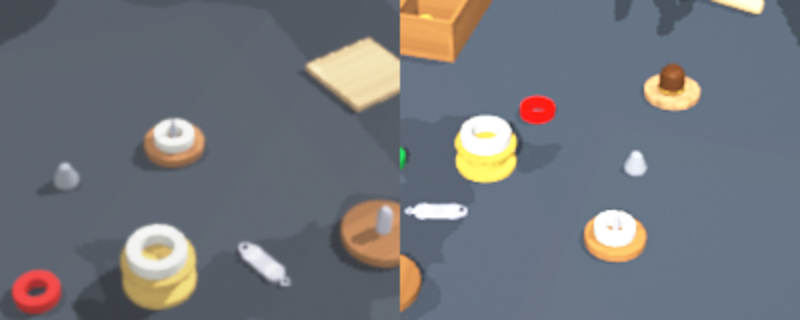

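The small ring lies flat over the thin peg (left crop (174,138), right crop (615,230)). The cap is fine. Next is the big ring.

```bash
python3 - <<'E'
from rob import *
from loc import *
import cv2
pick(.6231,-.0950,.0525,.80)
go(.6612,.1077,.12); st()
snap("scene","f_scene"); b=snap("side","f_side")
cv2.imwrite("pics/f.png",cv2.resize(np.hstack([cv2.imread("pics/f_scene.png")[130:290,220:420],cv2.imread("pics/f_side.png")[150:310,130:330]]),None,fx=2,fy=2))
E
```

```text
at t 23.77 tcp [623.6 -95.2  53. ] w 68.2 F [0.1 0.2 0.1] g 0.0
grip t 24.08 tcp [624.1 -95.3  54.2] w 48.1 F [-0.8 -0.2  6.1] g 62.5
lift t 25.16 tcp [622.5 -94.8 141.9] w 48.3 F [-0.  -0.3 -1.7] g 61.9
t 26.0 tcp [660.9 106.7 119.4] w 48.7 F [-0.2  0.5 -0.4] g 61.9
```

View pics/f.png

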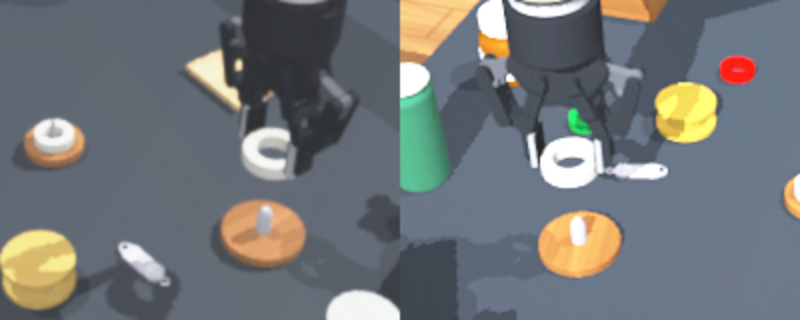

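The big ring is held level above the thick peg (left crop: ring (272,153), peg (263,220)). The spool stands alone.

```bash
python3 - <<'E'
from rob import *
from loc import *
import cv2
place(.6612,.1077,.0330,.80)
go(.5,-.1,.25)
a=snap("scene","g_scene"); b=snap("side","g_side")
print("spool",fit([(a,(239,268)),(b,(273,210))],stack[:3],.03),fit([(a,(239,268))],stack[:3],.03),fit([(b,(273,210))],stack[:3],.03))
cv2.imwrite("pics/g.png",cv2.resize(np.hstack([cv2.imread("pics/g_scene.png")[150:310,220:420],cv2.imread("pics/g_side.png")[150:310,130:330]]),None,fx=2,fy=2))
E
```

```text
above t 27.25 tcp [662.1 107.7  39.3] w 48.2 F [-0.6  0.2 -0.6] g 61.9
touch True t 27.62 tcp [661.5 107.7  34.3] w 48.6 F [ 0.6 -1.   4.4] g 62.4
open t 27.96 tcp [660.4 107.7  33. ] w 68.3 F [ 0.3  0.4 -0.2] g 0.0
up t 28.71 tcp [660.5 107.7 122.4] w 67.9 F [-0.1 -0.4  0.4] g 0.0
spool (array([623.12, -95.3 ]), np.float64(0.966)) (array([622.53, -95.09]), np.float64(0.974)) (array([623.15, -95.27]), np.float64(0.961))
```

View pics/g.png

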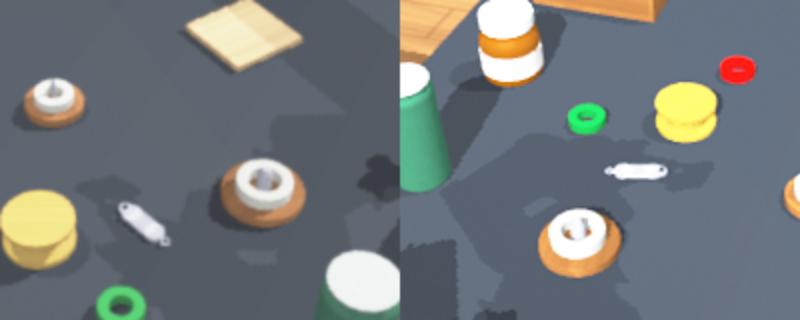

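The big ring lies flat over the thick peg (left crop (264,185), right crop (578,235)). Last is the spool.

```bash
python3 - <<'E'
from rob import *
pick(.6231,-.0952,.0220,.95)
go(.4459,.2156,.12); bot.wait(.3); st()
place(.4459,.2156,.0305,.95)
go(.5,-.05,.28)
from loc import *
import cv2
a=snap("scene","h_scene"); b=snap("side","h_side")
cv2.imwrite("pics/h.png",np.hstack([cv2.imread("pics/h_scene.png")[110:330,60:440],cv2.imread("pics/h_side.png")[150:370,190:400]]))
E
```

```text
at t 31.82 tcp [623.6 -95.4  22.4] w 80.8 F [ 0.2 -0.2  0.1] g 0.0
grip t 32.16 tcp [623.2 -95.3  23.8] w 60.3 F [-2.5 -0.4  6. ] g 63.3
lift t 33.23 tcp [622.3 -95.  111.4] w 60.5 F [-0.1 -0.1 -4.7] g 65.8
t 34.88 tcp [446.5 215.  119.9] w 60.5 F [-0.5 -1.1 -4.6] g 65.8
above t 36.04 tcp [446.6 215.8  36.5] w 60.6 F [ 0.2  0.4 -4.3] g 65.8
touch True t 36.42 tcp [446.2 215.7  31.8] w 60.5 F [-0.6  0.1  4.5] g 66.4
open t 36.76 tcp [445.4 215.5  30.9] w 80.6 F [ 0.  -0.8  0.8] g 0.0
up t 37.51 tcp [445.5 215.5 120.2] w 80.8 F [ 0.8 -0.2  0.8] g 0.0
```

View pics/h.png

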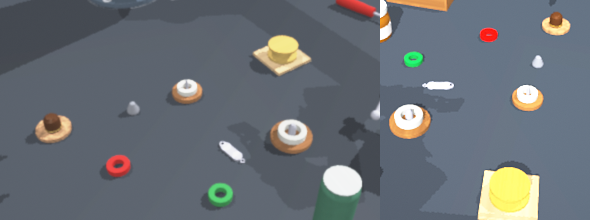

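The spool stands centred on the ply, at (283,48) in the left crop and (509,188) in the right. The other pieces are in place, and the lure and sinker look undisturbed. I'm handing the job in.

```bash
python3 -c "
from station import bot
print(bot.finish_job())"
```

```text
the job is handed in; nothing more can be done
None
```

The cap stands on the cork disc, both rings lie flat over their pegs and the spool stands on the plywood square; in the final pictures the lure and sinker look undisturbed, and I handed the job in after about 38 s on the robot's clock (no verdict was returned).

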